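# Stow the stone jars and strap the tray shut

## Robot

A 6-joint arm with a two-finger parallel gripper is mounted at the origin on the work surface. World frame = base frame: x ahead of the robot, y to its left, z up, the work surface at z = 0. Lengths are in m, angles in degrees, forces in N, time in s.
With the tool pointing down it reaches from about 0.4 to 0.825 m from the base axis. Payload 7 kg.
Tool frame: the origin (TCP) lies midway between the tips of the shut fingers; the grasp point (between the pads) lies ctrl.grasp_offset behind it (ctrl.grasp_offset is the distance from the TCP to the grasp point, in m); z points along the fingers, y is the line along which they close (so a half turn about z gives the same grasp; the last joint's range is limited). The gripper opens to 88 mm and grips with 3 to 60 N. Pads are 19 mm wide; open, the fingers measure 130 mm over their backs; the gripper's body (78 mm by 193 mm) begins 47 mm behind the grasp point.
Start: joints at [93.512, 20.546, 0.682, 0, -70.136, -16.507], TCP at [0.152, 0.658, 0.227] pointing down, gripper open.
Joint ranges: [-176.03, 176.03], [-82.01, 121.73], [-58.28, 71.71], [-173.87, 95.51], [-174.79, -0.11], [-173.66, 173.66]. Speed limits (degrees/s): [136.94, 136.94, 172.46, 180, 180, 180].

## Interface

Orientations are given as [roll, pitch, yaw] about the fixed x, y, z axes, in that order (R = Rz(yaw) Ry(pitch) Rx(roll)).
In Python, from plant import ctrl gives the robot as it stands. The module is installed in compiled form; this text tells all that it offers.
- The arm moves only by the tool send_rows, never from a script. Its argument "increments" is a list that holds one entry, the list of rows, each a list of 4 numbers: the shift along the world's x, y, z normalised to -1 to 1, where 1 is 0.2 m, then the turn about the world's z normalised to -1 to 1, where 1 is 1.5 rad. In form: [[[x, y, z, roll], ...]]. A call has 1 to 12 rows; each row is the pose to reach, as a shift and turn from the pose commanded when the call began; what a row does not reach only later rows make up. A row lasts 1/8 s, in which the tool goes at most 62.5 mm and 10.7 degrees, less where a joint would pass 70% of its speed; a pose out of reach is approached as far as the arm can. A call with a number of a shift or a turn outside -1 to 1 is refused whole. A call with a gripper value outside its range is refused whole. "jaw" is the opening, from 0 (shut) to 1 (fully open), set as the call begins (left out, the last holds). The fingers move at their own pace and stop on an object; the grip force is fixed at half the most. Time passes only in rows, so rows that repeat a pose let the fingers close. It gives the time, the measured TCP pose, the force, the opening and the grip force at its end, in the units of the state.
- ctrl.get_obs(): the state, without advancing time (a new reading comes with each control period).
- ctrl.snapshot(name): name is "scene" or "top" or "wrist"; returns the picture (480x640x3 uint8, red, green, blue); there is no depth.
- ctrl.calibration(name): a dict with "mtx" (3x3 intrinsics, pixels), "eye" and "attitude" of the camera in the world. Camera axes: x right, y up, looking along -z (the intrinsics and any distortion apply to the point x, -y, -z); pixel columns grow to the right and rows downward; lengths in m; the calibration is good to about 2 mm. A picture is of the moment at which its call begins: read the wrist's pose just before it. calibration takes no time and is no camera call; for the wrist camera it gives the pose at the moment of the call.
- ctrl.close_job(): hands the job in; it is judged then, once.
Trained networks look in the newest picture that a camera, given by its name, has taken for a name from the list of things; names that differ only in an ending like _2 or _b are one class to them, and where a whole thing is asked for, a point or a joint stands for the part that bears it (a point fixed in the world has none). Each returns a list of dicts, best first, with "conf" (0 to 1); they miss things now and then, are a little off and sometimes report something else, mostly with a low value. They report only what shows in the picture. A call takes as long as a camera call. They do not tell look-alikes from the thing itself.
- ctrl.trace(thing, camera): "mask" (480x640 bool, what is visible of it) and "bbox" ([left, top, right, bottom] in pixels, round what is visible of it).
- ctrl.spot_point(thing, camera): "pixel" ([row, column] in pixels: a listed point, or the origin of a listed thing).
The state is a dict: "clock": time; "joint_pos": joint angles; "qvel": joint speeds; "tau": joint torques, N m; "tool_pos": TCP position; "orientation": TCP orientation; "force": force on the tool from outside, world axes, zero at the start; "moment": the same for the moment, N m; "opening": finger opening in m; "gripper_force": force on a finger pad.
Only numpy, scipy, OpenCV 4.12 (cv2) and the standard library are available. Lean on these libraries where they do the work, as an engineer would, in place of code of your own. Each camera call takes 0.05 s, during which the arm holds its last target. There are 200 camera calls.

## Task

Get the jeweller's stowing tray ready to be put away: the two glass jars in its end compartments are in each other's places, so swap them (the tall jar belongs at the catch end where the strap steps up, the squat one at the hinge end), and stand every aluminium tin from the bench upright in a middle compartment of its own. Then swing the steel strap over them until it rests fully home in its catch. The jars are thin glass: grip them as lightly as you can, with well under 40 N, and set them down gently without letting them fall; leave everything else on the bench where it is.

Things in the scene. Friction and masses are not known exactly. Their poses are not given: they have to be found in the camera images.
- tray: wooden tray fixed to the bench: one row of five square compartments (inside 44 x 44 mm, spaced 50 mm) along its y axis. Origin under the middle compartment at bench height, z up, +y towards the catch. Inner floor 8 mm, wall tops 22 mm above the bench, walls 6 mm thick. Board 60 mm wide (x), from y = -173 to +153 mm
- catch (a point): middle of the catch's fork, 97 mm above the bench at tray y = +131 mm; its post is 34 x 10 mm, prongs 114 mm high; the strap's end comes to lie between the prongs
- strap (a joint): angle of the steel strap about its hinge (parallel to the tray's x axis): 0 = closed in the catch, a firm stop; it grows as the strap swings up and back, to 2.4; 1.57 = upright. Stiff: stays where left; about 1.5 N at the grip bar moves it. 14 mm wide, 295 mm long, up to 365 mm high when open. Closed, its underside is 63 mm above the bench over slots 0 to 3, 95 mm over slot 4
- strap_pivot (a point): centre of the strap's hinge, on the tray's middle line at tray y = -150 mm, 66 mm above the bench, between two cheeks 76 mm high
- strap_grip (a point): point on the strap's round grip bar (12 mm thick, black, parallel to the hinge axis, sticking out 60 mm from the strap's middle to the tray's -x side), 40 mm out from the strap's middle. Closed, it lies 260 mm from the pivot along the tray's +y and 32 mm above the pivot; it turns with the strap about the pivot
- tall_jar: tall clear glass jar with black lid, round, 36 mm across, 82 mm high, thin glass; origin at the centre of its underside, z up along it; starts in slot 0
- squat_jar: squat clear glass jar with black lid, round, 36 mm across, 50 mm high, thin glass; origin at the centre of its underside, z up along it; starts in slot 4
- slot0 (a point): centre of the inner floor of compartment 0 (0 = at the hinge end, 4 = at the catch end)
- slot1 (a point): centre of the inner floor of compartment 1 (0 = at the hinge end, 4 = at the catch end)
- slot2 (a point): centre of the inner floor of compartment 2 (0 = at the hinge end, 4 = at the catch end)
- slot3 (a point): centre of the inner floor of compartment 3 (0 = at the hinge end, 4 = at the catch end)
- slot4 (a point): centre of the inner floor of compartment 4 (0 = at the hinge end, 4 = at the catch end)
- tin0: plain aluminium tin, round, 36 mm across, 38 mm high, heavy at the bottom (about 70 g), origin at the centre of its underside; two or three such tins stand on the bench (absent ones read None)
- tin1: plain aluminium tin, round, 36 mm across, 38 mm high, heavy at the bottom (about 70 g), origin at the centre of its underside; two or three such tins stand on the bench (absent ones read None)
- tin2: plain aluminium tin, round, 36 mm across, 38 mm high, heavy at the bottom (about 70 g), origin at the centre of its underside; two or three such tins stand on the bench (absent ones read None)
- bur_block: bystander: wooden block 70 x 50 x 30 mm with eight steel burs standing in it (60 mm tall overall)
- cork_dish: bystander: shallow round cork dish, 70 mm across, 12 mm high
- hammer: bystander: small hammer lying behind the tray
- mug: bystander: white mug, 76 mm across, 85 mm high
- pliers: bystander: pair of pliers lying flat, 160 mm long, about 18 mm high
- file: bystander: flat file with wooden handle, lying, 260 mm long, 18 mm high
Not all that is in view belongs to the job. What is shaped like the squat_jar but blue is not meant. Leave any brown look-alike of the tin1 alone.

How it is judged (in metres and radians):
On the way, in this order (a step that is already met when the one before it is completed fails the run):
1. with the strap still open, the jars have been swapped and every tin stands in a middle compartment (horizontal distance between tall_jar and slot4 below 0.012 m and z of each of tall_jar, squat_jar in the frame of tray below 0.013 m and angle between each of tall_jar, squat_jar's own z axis and vertical below 0.12 rad and horizontal distance between squat_jar and slot0 below 0.012 m and ((horizontal distance between tin0 and slot1 below 0.012 m and z of tin0 in the frame of tray below 0.013 m and angle between tin0's own z axis and vertical below 0.12 rad) or (horizontal distance between tin0 and slot2 below 0.012 m and z of tin0 in the frame of tray below 0.013 m and angle between tin0's own z axis and vertical below 0.12 rad) or (horizontal distance between tin0 and slot3 below 0.012 m and z of tin0 in the frame of tray below 0.013 m and angle between tin0's own z axis and vertical below 0.12 rad)) and ((horizontal distance between tin1 and slot1 below 0.012 m and z of tin1 in the frame of tray below 0.013 m and angle between tin1's own z axis and vertical below 0.12 rad) or (horizontal distance between tin1 and slot2 below 0.012 m and z of tin1 in the frame of tray below 0.013 m and angle between tin1's own z axis and vertical below 0.12 rad) or (horizontal distance between tin1 and slot3 below 0.012 m and z of tin1 in the frame of tray below 0.013 m and angle between tin1's own z axis and vertical below 0.12 rad)) and ((horizontal distance between tin2 and slot1 below 0.012 m and z of tin2 in the frame of tray below 0.013 m and angle between tin2's own z axis and vertical below 0.12 rad) or (horizontal distance between tin2 and slot2 below 0.012 m and z of tin2 in the frame of tray below 0.013 m and angle between tin2's own z axis and vertical below 0.12 rad) or (horizontal distance between tin2 and slot3 below 0.012 m and z of tin2 in the frame of tray below 0.013 m and angle between tin2's own z axis and vertical below 0.12 rad)) and value of joint strap above 0.6 rad), for 0.2 s.
2. the strap rests in its catch (value of joint strap below 0.035 rad), for 0.2 s.
At the end, for the whole second after the job is handed in: the tall jar stands in slot 4, the squat jar in slot 0 and each tin in one of slots 1 to 3, all upright (within 0.12 rad), within 12 mm of the compartment's centre and down on its floor (within 5 mm), jars at rest; the strap is closed to under 0.035 rad (horizontal distance between tall_jar and slot4 below 0.012 m and z of each of tall_jar, squat_jar in the frame of tray below 0.013 m and angle between each of tall_jar, squat_jar's own z axis and vertical below 0.12 rad and horizontal distance between squat_jar and slot0 below 0.012 m and ((horizontal distance between tin0 and slot1 below 0.012 m and z of tin0 in the frame of tray below 0.013 m and angle between tin0's own z axis and vertical below 0.12 rad) or (horizontal distance between tin0 and slot2 below 0.012 m and z of tin0 in the frame of tray below 0.013 m and angle between tin0's own z axis and vertical below 0.12 rad) or (horizontal distance between tin0 and slot3 below 0.012 m and z of tin0 in the frame of tray below 0.013 m and angle between tin0's own z axis and vertical below 0.12 rad)) and ((horizontal distance between tin1 and slot1 below 0.012 m and z of tin1 in the frame of tray below 0.013 m and angle between tin1's own z axis and vertical below 0.12 rad) or (horizontal distance between tin1 and slot2 below 0.012 m and z of tin1 in the frame of tray below 0.013 m and angle between tin1's own z axis and vertical below 0.12 rad) or (horizontal distance between tin1 and slot3 below 0.012 m and z of tin1 in the frame of tray below 0.013 m and angle between tin1's own z axis and vertical below 0.12 rad)) and ((horizontal distance between tin2 and slot1 below 0.012 m and z of tin2 in the frame of tray below 0.013 m and angle between tin2's own z axis and vertical below 0.12 rad) or (horizontal distance between tin2 and slot2 below 0.012 m and z of tin2 in the frame of tray below 0.013 m and angle between tin2's own z axis and vertical below 0.12 rad) or (horizontal distance between tin2 and slot3 below 0.012 m and z of tin2 in the frame of tray below 0.013 m and angle between tin2's own z axis and vertical below 0.12 rad)) and value of joint strap below 0.035 rad and linear speed of each of tall_jar, squat_jar below 0.02 m/s); the robot touches nothing.
It fails at once if a glass jar is squeezed: the fingers' contact force on it, both sides added, exceeds 80 N (a grip of 40 N) (contact force between the fingers and tall_jar above 80 N or contact force between the fingers and squat_jar above 80 N).
It fails at once if a glass jar is banged down on the tray (over 60 N) (contact force between any of tall_jar, squat_jar and tray above 60 N).
It fails at once if a glass jar is let fall (it moves faster than 0.6 m/s, a drop of about 2 cm, with no finger on it) ((linear speed of tall_jar above 0.6 m/s and contact force between the fingers and tall_jar below 0.05 N) or (linear speed of squat_jar above 0.6 m/s and contact force between the fingers and squat_jar below 0.05 N)).
It fails at once if a bystander is shifted by more than 40 mm (distance of any of bur_block, cork_dish, hammer, mug, pliers, file from where it was at the start of the episode above 0.04 m).
Of tin0, tin1, tin2 only 2 to 3 are there at a start; the rules pass over those that are not, and their reading is None.
At some moment in a run one of tin0, tin1, tin2 may be knocked a few centimetres aside while the robot is not near it.
It also fails if it takes over 210 s, if anything falls off the work surface, if the arm or the gripper's body presses on something with over 40 N, if the wrist force passes 120 N, or if a joint passes its speed limit or range.

## Working session

There is one attempt and no reset: what is moved stays moved. The work goes in short steps, Python scripts to look and compute and a tool call to move; the robot and the scene stay as the last step left them, time stands still between calls to the robot, and variables do not carry over. Pictures are saved under pics/ and viewed, at most 14 in all, crops included, and the job is handed in when it is done.

Besides the shell and the picture viewer there is one more tool, called as name([rows], argument=value, ...), one row to a line, values as JSON. send_rows: Moves the arm, as the interface text tells. Its arguments: {"type":"object","properties":{"increments":{"type":"array"},"jaw":{"type":"number"}},"required":["increments"]}

```bash
mkdir -p pics
python3 - <<'E'
from plant import ctrl
import cv2
o=ctrl.get_obs();print(o, ctrl.grasp_offset)
for n in("scene","top"):
    im=ctrl.snapshot(n);cv2.imwrite(f"pics/{n}0.png",im[:,:,::-1]);c=ctrl.calibration(n);print(n,c)
E
```

```text
{'clock': 0.0, 'joint_pos': array([ 9.35120548e+01,  2.05936421e+01,  6.34160391e-01, -1.96618421e-02,
       -7.01351264e+01, -1.65061999e+01]), 'qvel': array([-0.12129609,  0.04334101,  0.02465574,  0.04337143,  0.05967734,
        0.0598698 ]), 'tau': array([ 2.09980186e-03, -5.82730114e+01,  2.93043441e+01,  6.99674428e+00,
        6.85954874e-03, -1.50661845e-04]), 'tool_pos': array([0.15170134, 0.65723962, 0.22560215]), 'orientation': array([ 1.79904039e+02, -9.16103515e-03, -1.30008338e+01]), 'force': array([-0.74041446,  0.00779983, -0.71332991]), 'moment': array([ 0.00944692, -0.01186845,  0.00072684]), 'gripper_force': 0.0, 'opening': 0.08776166322619743} 0.0188
scene {'mtx': array([[565.19997407,   0.        , 327.37221452],
       [  0.        , 565.19997407, 242.13947499],
       [  0.        ,   0.        ,   1.        ]]), 'eye': array([1.22071386, 0.18896671, 0.99168035]), 'attitude': array([ 39.08067856,  -0.23669416, 110.91930697])}
top {'mtx': array([[463.22675472,   0.        , 322.87225259],
       [  0.        , 463.22675472, 241.504655  ],
       [  0.        ,   0.        ,   1.        ]]), 'eye': array([ 0.35760851, -0.04005636,  1.19840426]), 'attitude': array([  9.72165401,  -1.40036004, -90.49275094])}
```

View pics/scene0.png

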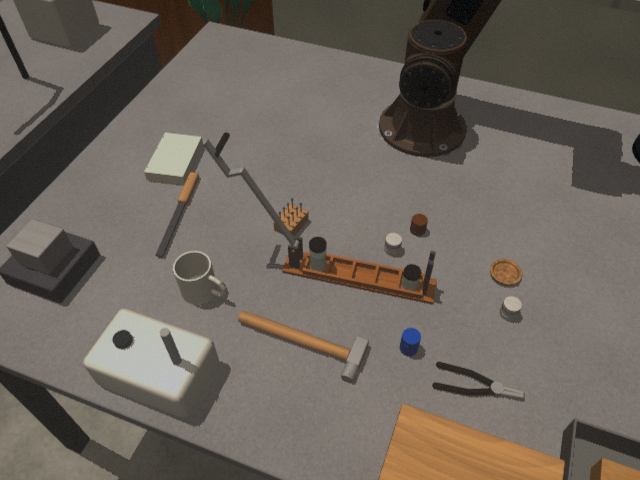

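View pics/top0.png

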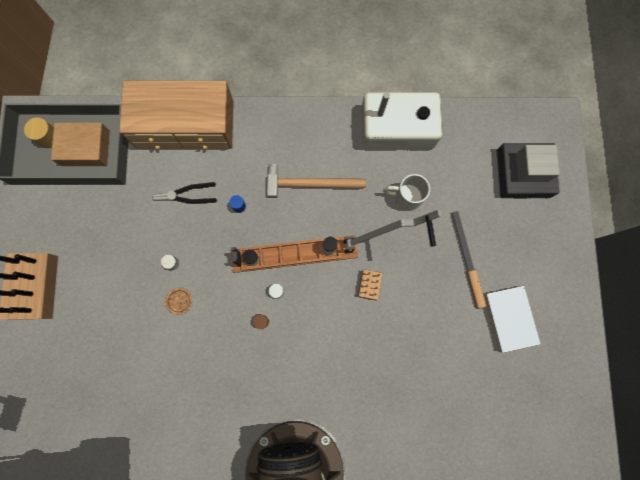

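The pictures show the tray running from the hinge at top px (350,243) to the catch at (236,257), with the strap open to the right. There are two pale tins, at (169,262) and (276,291). The brown look-alike is at (260,321) and the blue one at (237,204); both stay put.

```bash
cat > h.py <<'E'
from plant import ctrl
import numpy as np, cv2
from scipy.spatial.transform import Rotation as Ro
from scipy.optimize import least_squares
def cam(n):
    c=ctrl.calibration(n); return c["mtx"],np.array(c["eye"]),Ro.from_euler("xyz",c["attitude"],degrees=True).as_matrix()
def ray(c,rc):
    K,e,R=c; d=np.linalg.inv(K)@[rc[1],rc[0],1]; return e,R@(d*[1,-1,-1])
def plane(c,rc,z):
    e,d=ray(c,rc); return e+d*(z-e[2])/d[2]
def proj(c,p):
    K,e,R=c; q=R.T@(np.asarray(p)-e); u=K@(q*[1,-1,-1]); return u[1]/u[2],u[0]/u[2]
E
python3 - <<'E'
from h import *
np.set_printoptions(precision=4,suppress=True)
Z=dict(tray=0,catch=.097,strap_pivot=.066,strap_grip=None,tall_jar=.008,squat_jar=.008,slot0=.008,slot1=.008,slot2=.008,slot3=.008,slot4=.008,tin0=0,bur_block=0,mug=0,hammer=0)
for n in("top","scene"):
    c=cam(n); ctrl.snapshot(n)
    for t,z in Z.items():
        for d in ctrl.spot_point(t,n)[:4 if 'tin' in t else 2]:
            if d["conf"]<.2: continue
            print(n,t,round(d["conf"],2),np.round(d["pixel"],1), plane(c,d["pixel"],z) if z is not None else '')
E
```

```text
top tray 0.96 [255.5 288.6] [0.5261 0.0186 0.    ]
top tray 0.68 [289.9 277. ] [0.4369 0.048  0.    ]
top catch 0.9 [256.  237.3] [0.5119 0.1362 0.097 ]
top catch 0.38 [250.9 328.9] [ 0.5231 -0.0829  0.097 ]
top strap_pivot 0.84 [241.8 349. ] [ 0.5504 -0.1343  0.066 ]
top strap_grip 0.71 [234.2 429.1] 
top strap_grip 0.56 [248.  311.4] 
top tall_jar 0.74 [248.7 327.5] [ 0.5423 -0.0828  0.008 ]
top squat_jar 0.69 [204.9 239.1] [0.6601 0.1488 0.008 ]
top squat_jar 0.59 [260.6 252.1] [0.5122 0.1122 0.008 ]
top slot0 0.82 [256.6 271.6] [0.5223 0.0621 0.008 ]
top slot0 0.77 [251.5 330.4] [ 0.5349 -0.0903  0.008 ]
top slot1 0.82 [256.6 271.6] [0.5223 0.0621 0.008 ]
top slot1 0.77 [251.5 330.4] [ 0.5349 -0.0903  0.008 ]
top slot2 0.82 [256.6 271.6] [0.5223 0.0621 0.008 ]
top slot2 0.77 [251.5 330.4] [ 0.5349 -0.0903  0.008 ]
top slot3 0.82 [256.6 271.6] [0.5223 0.0621 0.008 ]
top slot3 0.77 [251.5 330.4] [ 0.5349 -0.0903  0.008 ]
top slot4 0.82 [256.6 271.6] [0.5223 0.0621 0.008 ]
top slot4 0.77 [251.5 330.4] [ 0.5349 -0.0903  0.008 ]
top tin0 0.73 [319.5 257.4] [0.3622 0.0972 0.    ]
top t
[... 1199 characters left out ...]
ene slot1 0.92 [273.1 342.5] [ 0.5413 -0.0316  0.008 ]
scene slot2 0.96 [272.8 363.9] [0.524 0.011 0.008]
scene slot2 0.92 [273.1 342.5] [ 0.5413 -0.0316  0.008 ]
scene slot3 0.96 [272.8 363.9] [0.524 0.011 0.008]
scene slot3 0.92 [273.1 342.5] [ 0.5413 -0.0316  0.008 ]
scene slot4 0.96 [272.8 363.9] [0.524 0.011 0.008]
scene slot4 0.92 [273.1 342.5] [ 0.5413 -0.0316  0.008 ]
scene tin0 0.9 [312.4 507.5] [0.5074 0.3172 0.    ]
scene tin0 0.81 [232.9 417. ] [0.3675 0.0872 0.    ]
scene tin0 0.64 [248.6 392.1] [0.4321 0.0472 0.    ]
scene mug 0.7 [289.2 200.3] [ 0.6835 -0.2997  0.    ]
scene mug 0.52 [271.1 502.2] [0.4058 0.2887 0.    ]
scene hammer 0.98 [339.7 299.9] [ 0.7193 -0.0566  0.    ]
```

send_rows([
  [[0.15,-0.25,0.1,-0.07],[0.3,-0.5,0.2,-0.14],[0.45,-0.75,0.25,-0.2],[0.5,-0.85,0.25,-0.25]],
], jaw=1)

```text
clock: 2.2
tool_pos: [0.2531, 0.4857, 0.2783]
orientation: [-179.8, 0.1, -34.7]
force: [0.7, 1.0, -0.3]
opening: 0.0879
gripper_force: 0.0
```

send_rows([
  [[0.15,-0.25,0.1,-0.07],[0.3,-0.5,0.2,-0.14],[0.45,-0.75,0.25,-0.2],[0.5,-0.85,0.25,-0.25]],
])

```text
clock: 2.7
tool_pos: [0.353, 0.3156, 0.3281]
orientation: [-179.8, 0.1, -56.2]
force: [0.4, 0.3, -0.7]
opening: 0.0876
gripper_force: 0.0
```

send_rows([
  [[0.12,-0.25,0,-0.07],[0.25,-0.5,0,-0.14],[0.37,-0.75,0,-0.2],[0.45,-0.9,0,-0.3],[0.45,-0.9,0,-0.3]],
])

```text
clock: 3.32
tool_pos: [0.4424, 0.1358, 0.3267]
orientation: [-180.0, -0.0, -82.0]
force: [0.0, 0.3, 0.7]
opening: 0.0881
gripper_force: 0.0
```

Run:
```python
from h import *
o=ctrl.get_obs();print(o["clock"],o["tool_pos"],o["orientation"],o["force"],o["joint_pos"])
im=ctrl.snapshot("wrist");c=ctrl.calibration("wrist");print(c)
cv2.imwrite("pics/w1.png",im[:,:,::-1])
```

```text
3.325 [0.44237468 0.1358018  0.32669279] [-1.79985931e+02 -1.50034535e-03 -8.20268735e+01] [0.02705978 0.33227382 0.67281638] [ 4.15602341e+01 -3.12337084e+00 -1.49231726e+01  9.22827558e-03
 -7.81893083e+01 -3.35889955e+01]
{'mtx': array([[334.10079882,   0.        , 317.91106354],
       [  0.        , 334.10079882, 243.54635824],
       [  0.        ,   0.        ,   1.        ]]), 'eye': array([0.45216076, 0.06787404, 0.48646557]), 'attitude': array([-1.49250286e+01,  1.86503869e-02, -1.71900732e+02])}
```

View pics/w1.png

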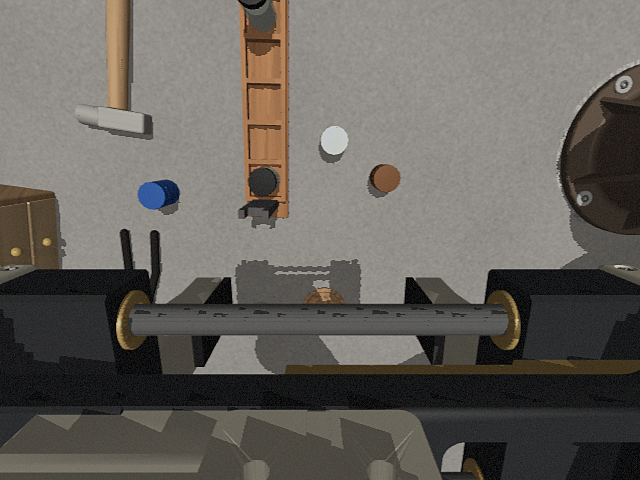

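The wrist view shows the tray with dividers near rows 40, 83, 122 and 165 at columns 247-285. The squat jar's lid is at (263,181) and the near tin at (334,140). I'll move back for a full view, then rectify it to the wall-top plane.

send_rows([
  [[0.25,0.15,0.15,0],[0.4,0.3,0.25,0],[0.4,0.3,0.25,0],[0.4,0.3,0.25,0]],
])

```text
clock: 3.88
tool_pos: [0.5212, 0.1984, 0.3759]
orientation: [179.9, -0.0, -81.6]
force: [-0.4, 0.0, -0.2]
opening: 0.0877
gripper_force: 0.0
```

Run:
```python
from h import *
im=ctrl.snapshot("wrist");c=cam("wrist");print(ctrl.get_obs()["tool_pos"])
np.savez("w2.npz",im=im,K=c[0],e=c[1],R=c[2])
# rectify to z=.022 : 2px/mm ; out x(px)= (0.25 - y)*2000, out y = (0.62-x)*2000
u,v=np.meshgrid(np.arange(800),np.arange(300)); 
P=np.stack([.64-v/2000*1.0, .2-u/2000, np.full(u.shape,.022)],-1)
q=(P-c[1])@c[2]; q=q*[1,-1,-1]; w=q@c[0].T
r=cv2.remap(im,(w[...,0]/w[...,2]).astype('f4'),(w[...,1]/w[...,2]).astype('f4'),cv2.INTER_CUBIC)
cv2.imwrite("pics/w2.png",im[:,:,::-1]);cv2.imwrite("pics/rect.png",cv2.resize(r[:,:,::-1],(800,300)))
hsv=cv2.cvtColor(r,cv2.COLOR_RGB2HSV); m=((hsv[...,0]<20)&(hsv[...,1]>110)).astype('u1')
```

```text
[0.52097498 0.19795187 0.37612762]
```

View pics/rect.png

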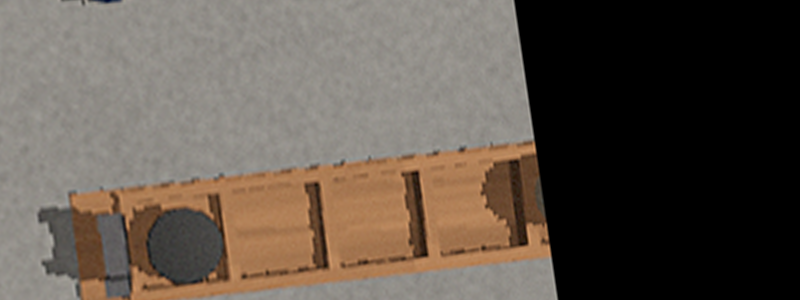

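```bash
cat > fit.py <<'E'
from h import *
def model():
    S=[]
    def seg(a,b): S.append(np.linspace(a,b,60))
    for k in range(5):
        y=(k-2)*.05
        for s in(-1,1):
            seg((s*.022,y-.022,.022),(s*.022,y+.022,.022)); seg((-.022,y+s*.022,.022),(.022,y+s*.022,.022))
    return np.concatenate(S)
M=model()
def fit(im,c,p0):
    g=cv2.cvtColor(im,cv2.COLOR_RGB2LAB).astype('f4')
    G=sum(np.hypot(cv2.Sobel(g[...,i],-1,1,0),cv2.Sobel(g[...,i],-1,0,1)) for i in range(3))
    G=np.minimum(G,np.percentile(G,97))
    G=cv2.GaussianBlur(G,(0,0),.8)
    def sc(p):
        w=np.deg2rad(p[2]);ca,sa=np.cos(w),np.sin(w)
        P=M@np.array([[ca,sa,0],[-sa,ca,0],[0,0,1]])+[p[0],p[1],0]
        q=((P-c[1])@c[2])*[1,-1,-1]; u=q@c[0].T; u=u[:,:2]/u[:,2:]
        return cv2.remap(G,u[:,0].astype('f4')[:,None],u[:,1].astype('f4')[:,None],cv2.INTER_LINEAR).mean()
    best=max(((sc((p0[0]+a,p0[1]+b,p0[2]+t)),a,b,t) for a in np.arange(-.016,.0161,.002) for b in np.arange(-.016,.0161,.002) for t in np.arange(-3,3.1,.75)))
    p=np.array(p0)+best[1:]
    from scipy.optimize import minimize
    r=minimize(lambda z:-sc(z*[1e-3,1e-3,.2]),p/[1e-3,1e-3,.2],method="Nelder-Mead",options=dict(initial_simplex=p/[1e-3,1e-3,.2]+np.vstack([np.zeros(3),np.eye(3)])))
    return r.x*[1e-3,1e-3,.2],-r.fun
E
python3 - <<'E'
from fit import *
np.set_printoptions(precision=4,suppress=True)
p0=(.528,.012,6.5)
w=np.load("w2.npz");print("wrist",fit(w["im"],(w["K"],w["e"],w["R"]),p0))
for n in("top","scene"):print(n,fit(cv2.imread(f"pics/{n}0.png")[:,:,::-1].copy(),cam(n),p0))
E
```

```text
wrist (array([0.5303, 0.0164, 6.6549]), np.float64(139.36810302734375))
top (array([0.534 , 0.0202, 7.1219]), np.float64(144.7200469970703))
scene (array([0.5379, 0.0182, 6.6593]), np.float64(147.3984375))
```

send_rows([
  [[0,-0.2,-0.2,0.0],[0,-0.3,-0.5,0.01],[0,-0.3,-0.5,0.01],[0,-0.3,-0.5,0.01]],
])

```text
clock: 4.42
tool_pos: [0.5225, 0.138, 0.2787]
orientation: [-179.8, 0.0, -80.9]
force: [0.1, -0.6, 1.3]
opening: 0.0876
gripper_force: 0.0
```

Run:
```python
from fit import *
np.set_printoptions(precision=4,suppress=True)
im=ctrl.snapshot("wrist");c=cam("wrist");print(ctrl.get_obs()["tool_pos"],c[1])
np.savez("w3.npz",im=im,K=c[0],e=c[1],R=c[2])
p,s=fit(im,c,(.532,.017,6.5));print(p,s)
w=np.deg2rad(p[2]);ca,sa=np.cos(w),np.sin(w)
big=cv2.resize(im[:,:,::-1],None,fx=2,fy=2)
P=M@np.array([[ca,sa,0],[-sa,ca,0],[0,0,1]])+[p[0],p[1],0]
for q in P:
    r,cc=proj(c,q); cv2.circle(big,(int(2*cc+1),int(2*r+1)),0,(0,255,0),-1)
cv2.imwrite("pics/w3.png",big[:600,200:1000])
for t,z in dict(tall_jar=.008,squat_jar=.008,tin0=0).items():
    for d in ctrl.spot_point(t,"wrist"): print(t,d["conf"],d["pixel"],plane(c,d["pixel"],z))
    for d in ctrl.trace(t,"wrist"): print(t,d["conf"],d["bbox"])
```

```text
[0.5229 0.1385 0.2792] [0.5336 0.0696 0.4389]
[0.5313 0.0175 6.656 ] 147.49819946289062
tall_jar 0.89 [12.5, 331.0] [ 0.5452 -0.0848  0.008 ]
tall_jar 0.7 [318.3, 4.8, 350.8, 25.8]
squat_jar 0.75 [203.1, 215.6] [0.6565 0.1512 0.008 ]
squat_jar 0.59 [190.1, 323.6] [0.5212 0.1125 0.008 ]
squat_jar 0.44 [153.6, 400.7] [0.4338 0.0528 0.008 ]
squat_jar 0.93 [312.2, 175.4, 344.4, 208.9]
squat_jar 0.69 [186.7, 186.6, 228.4, 221.2]
squat_jar 0.61 [117.8, 2.1, 203.8, 136.3]
tin0 0.94 [332.3, 307.2] [ 0.5111  0.3211 -0.    ]
tin0 0.79 [154.7, 401.6] [0.4305 0.0537 0.    ]
tin0 0.77 [188.8, 449.5] [0.3595 0.0857 0.    ]
tin0 0.53 [104.3, 327.4] [0.5333 0.0098 0.    ]
tin0 0.81 [295.3, 334.3, 321.0, 357.5]
tin0 0.78 [437.0, 176.7, 478.8, 205.8]
tin0 0.63 [387.3, 135.5, 422.8, 164.0]
```

View pics/w3.png

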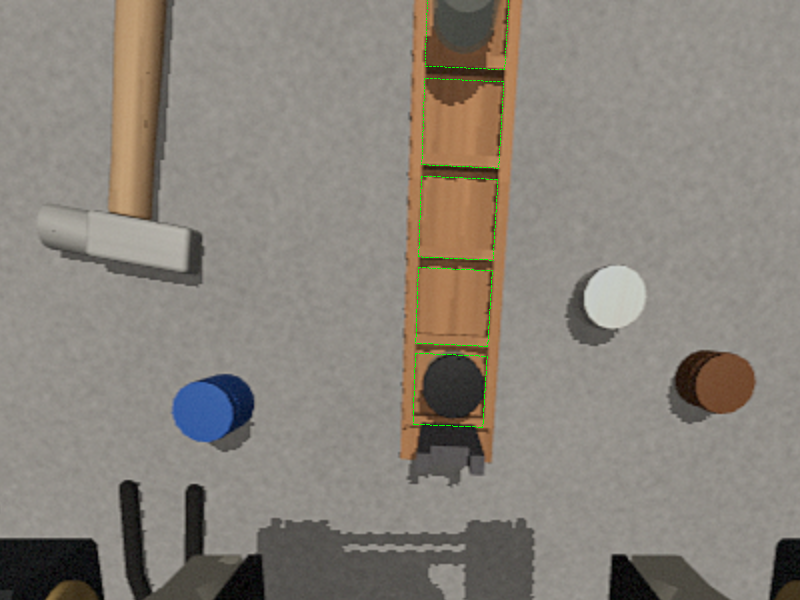

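Fitted grid lies exactly on the compartments, so the tray pose is good. At the lids, the squat jar is at crop (454,386) and the tall jar is in the top compartment. The white tin is at (614,297). The brown one at (715,382) and the blue one at (213,408) don't match the description.

Run:
```python
from h import *
np.set_printoptions(precision=4,suppress=True)
w=np.load("w3.npz");im=w["im"];c=(w["K"],w["e"],w["R"])
g=cv2.cvtColor(im,cv2.COLOR_RGB2GRAY)
def blob(m,r0,z,rad=20):
    n,l,s,ce=cv2.connectedComponentsWithStats(m.astype('u1'))
    k=l[r0]; 
    cs,_=cv2.findContours((l==k).astype('u1'),0,1)
    (x,y),r=cv2.minEnclosingCircle(max(cs,key=cv2.contourArea)); print(s[k],(x,y,r),plane(c,(y,x),z))
hsv=cv2.cvtColor(im,cv2.COLOR_RGB2HSV)
print(im[193,327],im[148,407],im[5,333])
blob(g>190,(148,407),.038)
k=np.linalg.norm(im.astype(int)-im[190,327],axis=2)<22
blob(k,(190,327),.058)
blob(np.linalg.norm(im.astype(int)-im[1,333],axis=2)<22,(1,333),.09)
```

```text
[51 53 49] [198 200 193] [106 106  99]
[393 133  30  31 725] (406.9295654296875, 148.14083862304688, 15.967388153076172) [0.435  0.0469 0.038 ]
[311 178  31  31 604] (326.0510559082031, 193.2149658203125, 16.33671760559082) [0.5193 0.1106 0.058 ]
[322   0  24   6 104] (333.5, 0.0, 11.500100135803223) [ 0.5424 -0.0655  0.09  ]
```

send_rows([
  [[0.05,-0.3,0.0,-0.02],[0.1,-0.55,0,-0.028],[0.1,-0.55,0,-0.028],[0.1,-0.55,0,-0.028]],
])

```text
clock: 5.28
tool_pos: [0.5419, 0.0277, 0.2767]
orientation: [-180.0, 0.0, -83.3]
force: [-0.2, 0.2, -0.2]
opening: 0.0877
gripper_force: 0.0
```

Run:
```python
from fit import *
np.set_printoptions(precision=4,suppress=True)
im=ctrl.snapshot("wrist");c=cam("wrist");o=ctrl.get_obs();print(o["tool_pos"],o["orientation"],c[1])
p,s=fit(im,c,(.532,.017,6.5));print(p,s)
r,cc=proj(c,(.5429,-.0818,.09));print(r,cc)
for d in ctrl.trace("tall_jar","wrist"):
    print(d["conf"],d["bbox"])
m=np.linalg.norm(im.astype(int)-im[int(r),int(cc)],axis=2)<22
n,l,s,ce=cv2.connectedComponentsWithStats(m.astype('u1'));k=l[int(r),int(cc)]
cs,_=cv2.findContours((l==k).astype('u1'),0,1);(x,y),R=cv2.minEnclosingCircle(max(cs,key=cv2.contourArea));print(s[k],x,y,R,plane(c,(y,x),.09))
for d in ctrl.spot_point("strap_pivot","wrist")[:1]: print(d,plane(c,d["pixel"],.066))
for d in ctrl.spot_point("strap_grip","wrist")[:2]: print(d)
cv2.imwrite("pics/w4.png",im[:,:,::-1])
```

```text
[0.5418 0.0282 0.2767] [-179.9896    0.0097  -83.2799] [ 0.5503 -0.0409  0.4365]
[0.5312 0.0118 6.6113] 143.49609375
112.10252965546546 330.44788166390845
0.22 [303.9, 0.0, 355.2, 336.7]
[ 312   86   36   38 1007] 329.51123046875 104.36516571044922 19.16793441772461 [ 0.5447 -0.0886  0.09  ]
{'pixel': [53.5, 329.5], 'conf': 0.74} [ 0.5502 -0.1388  0.066 ]
```

View pics/w4.png

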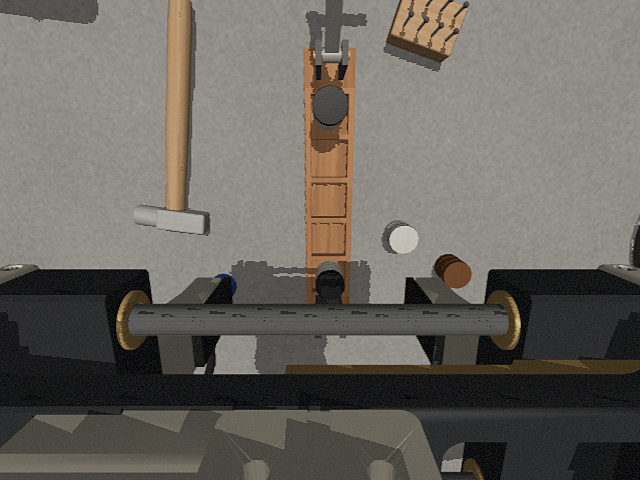

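The fit sat one wall thickness off before. The jars (squat y=.1106, tall y=-.0886) and the hinge agree with a tray centre of (.5312,.0118) and yaw 6.6°. Next, the tall jar.

send_rows([
  [[0.0,-0.25,0.0,0],[0.01,-0.5,0,0],[0.01,-0.58,0,0],[0.01,-0.58,-0.25,0],[0.01,-0.58,-0.5,0],[0.01,-0.58,-0.5,0]],
], jaw=1)

```text
clock: 6.22
tool_pos: [0.5413, -0.0878, 0.1734]
orientation: [179.6, 0.0, -83.3]
force: [-0.4, -0.9, 0.0]
opening: 0.0872
gripper_force: 0.0
```

send_rows([
  [[0,0,-0.2,0],[0,0,-0.4,0],[0,0,-0.5,0],[0,0,-0.57,0],[0,0,-0.57,0]],
])

```text
clock: 6.85
tool_pos: [0.5445, -0.0879, 0.0631]
orientation: [-180.0, -0.0, -83.3]
force: [-0.9, 0.3, 0.2]
opening: 0.0875
gripper_force: 0.0
```

send_rows([
  [[0,0,0,0],[0,0,0,0],[0,0,0,0],[0,0,0,0],[0,0,0,0],[0,0,0,0],[0,0,0,0],[0,0,0,0]],
], jaw=0.36)

```text
clock: 7.85
tool_pos: [0.5438, -0.0883, 0.0626]
orientation: [180.0, -0.0, -83.3]
force: [0.5, -0.5, 0.6]
opening: 0.0352
gripper_force: 30.0
```

send_rows([
  [[0,0,0.08,0],[0,0,0.2,0],[0,0,0.3,0],[-0.01,0.1,0.3,0],[-0.03,0.25,0.3,0],[-0.05,0.4,0.3,0],[-0.063,0.5,0.3,0],[-0.063,0.5,0.3,0],[-0.063,0.5,0.2,0],[-0.063,0.5,0.1,0],[-0.063,0.5,0.06,0],[-0.063,0.5,0.05,0]],
])

```text
clock: 9.35
tool_pos: [0.5313, 0.0112, 0.0726]
orientation: [180.0, -0.0, -83.3]
force: [0.6, -0.2, -1.2]
opening: 0.0354
gripper_force: 30.0
```

send_rows([
  [[0,0,-0.015,0],[0,0,-0.03,0],[0,0,-0.04,0],[0,0,-0.045,0],[0,0,-0.05,0],[0,0,-0.05,0]],
])

```text
clock: 10.1
tool_pos: [0.5312, 0.0117, 0.0626]
orientation: [180.0, -0.0, -83.3]
force: [0.3, 1.2, -1.4]
opening: 0.0357
gripper_force: 30.0
```

send_rows([
  [[0,0,-0.003,0],[0,0,-0.003,0],[0,0,-0.003,0]],
])

```text
clock: 10.48
tool_pos: [0.5313, 0.0117, 0.0625]
orientation: [-180.0, -0.0, -83.3]
force: [-2.5, 0.5, 5.7]
opening: 0.0351
gripper_force: 30.0
```

send_rows([
  [[0,0,0,0],[0,0,0,0],[0,0,0,0],[0,0,0,0],[0,0,0.2,0],[0,0,0.45,0],[0,0,0.45,0]],
], jaw=1)

```text
clock: 11.35
tool_pos: [0.5338, 0.0124, 0.156]
orientation: [-179.6, 0.1, -83.3]
force: [-0.4, 0.2, -1.1]
opening: 0.0876
gripper_force: 0.0
```

Run:
```python
from h import *
np.set_printoptions(precision=4,suppress=True)
o=ctrl.get_obs();print(o["tool_pos"],o["orientation"])
im=ctrl.snapshot("top")
c=cam("top")
cv2.imwrite("pics/t2.png",cv2.resize(im[220:320,140:400,::-1],None,fx=3,fy=3,interpolation=cv2.INTER_CUBIC))
```

```text
[0.5338 0.0124 0.156 ] [-179.568     0.0629  -83.2579]
```

View pics/t2.png

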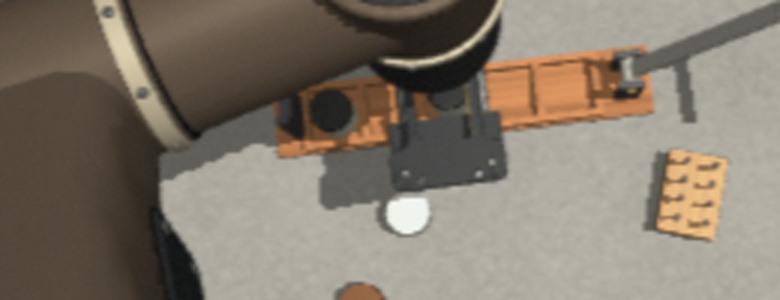

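Top view: the tall jar stands under the gripper in the middle slot, at crop (450,95). The squat jar is at (330,110). On to the squat jar.

send_rows([
  [[-0.02,0.2,0.0,0],[-0.04,0.4,0,0],[-0.06,0.495,0,0],[-0.06,0.495,0,0],[-0.06,0.495,-0.2,0],[-0.06,0.495,-0.35,0],[-0.06,0.495,-0.42,0],[-0.06,0.495,-0.42,0],[-0.06,0.495,-0.42,0]],
])

```text
clock: 12.52
tool_pos: [0.52, 0.1108, 0.0689]
orientation: [-179.9, 0.0, -83.3]
force: [-0.7, 0.4, 0.9]
opening: 0.0878
gripper_force: 0.0
```

send_rows([
  [[0,0,-0.03,0],[0,0,-0.06,0],[0,0,-0.08,0],[0,0,-0.092,0],[0,0,-0.095,0],[0,0,-0.095,0]],
])

```text
clock: 13.28
tool_pos: [0.5192, 0.1107, 0.049]
orientation: [-180.0, -0.0, -83.3]
force: [-0.9, 0.1, 0.0]
opening: 0.0879
gripper_force: 0.0
```

send_rows([
  [[0,0,0,0],[0,0,0,0],[0,0,0,0],[0,0,0,0],[0,0,0,0],[0,0,0,0],[0,0,0,0],[0,0,0,0]],
], jaw=0.36)

```text
clock: 14.28
tool_pos: [0.5191, 0.1106, 0.0489]
orientation: [180.0, -0.0, -83.3]
force: [-1.1, -0.3, 1.0]
opening: 0.035
gripper_force: 30.0
```

send_rows([
  [[0,0,0.06,0],[0,0,0.18,0],[0,0,0.35,0],[0,0,0.55,0],[0,0,0.55,0],[0.02,-0.15,0.55,0],[0.05,-0.4,0.55,0],[0.08,-0.65,0.55,0],[0.1,-0.85,0.55,0],[0.118,-0.99,0.55,0],[0.118,-0.99,0.55,0],[0.118,-0.99,0.55,0]],
])

```text
clock: 15.78
tool_pos: [0.5425, -0.0872, 0.1587]
orientation: [180.0, 0.0, -83.3]
force: [-0.0, -0.1, -0.6]
opening: 0.0347
gripper_force: 30.0
```

send_rows([
  [[0,0,-0.1,0],[0,0,-0.25,0],[0,0,-0.4,0],[0,0,-0.47,0],[0,0,-0.5,0],[0,0,-0.51,0],[0,0,-0.52,0],[0,0,-0.53,0],[0,0,-0.54,0],[0,0,-0.545,0],[0,0,-0.548,0],[0,0,-0.548,0]],
])

```text
clock: 17.27
tool_pos: [0.5428, -0.0873, 0.0493]
orientation: [180.0, -0.0, -83.3]
force: [-0.5, -0.4, -0.4]
opening: 0.0348
gripper_force: 30.0
```

send_rows([
  [[0,0,-0.003,0],[0,0,-0.005,0],[0,0,-0.005,0]],
])

```text
clock: 17.65
tool_pos: [0.5429, -0.0874, 0.0489]
orientation: [-180.0, -0.0, -83.3]
force: [-1.3, 0.6, 4.4]
opening: 0.035
gripper_force: 30.0
```

send_rows([
  [[0,0,0,0],[0,0,0,0],[0,0,0,0],[0,0,0,0],[0,0,0.2,0],[0,0,0.5,0],[0,0,0.5,0],[0,0,0.5,0]],
], jaw=1)

```text
clock: 18.65
tool_pos: [0.5425, -0.0872, 0.1484]
orientation: [-180.0, 0.0, -83.3]
force: [-0.4, -0.1, -0.7]
opening: 0.0876
gripper_force: 0.0
```

send_rows([
  [[-0.02,0.2,0.0,0],[-0.04,0.4,0,0],[-0.058,0.495,0,0],[-0.058,0.495,0,0],[-0.058,0.495,0,0],[-0.058,0.495,-0.15,0],[-0.058,0.495,-0.3,0],[-0.058,0.495,-0.4,0],[-0.058,0.495,-0.43,0],[-0.058,0.495,-0.43,0]],
])

```text
clock: 19.9
tool_pos: [0.5312, 0.0111, 0.0622]
orientation: [180.0, -0.0, -83.3]
force: [0.5, -0.6, 0.2]
opening: 0.0877
gripper_force: 0.0
```

send_rows([
  [[0,0,0,0],[0,0,0,0],[0,0,0,0],[0,0,0,0],[0,0,0,0],[0,0,0,0],[0,0,0,0],[0,0,0,0]],
], jaw=0.36)

```text
clock: 20.9
tool_pos: [0.5312, 0.0117, 0.0624]
orientation: [180.0, 0.0, -83.3]
force: [-0.1, -0.6, 0.4]
opening: 0.0352
gripper_force: 30.0
```

send_rows([
  [[0,0,0.08,0],[0,0,0.2,0],[0,0,0.3,0],[-0.01,0.1,0.3,0],[-0.03,0.25,0.3,0],[-0.05,0.4,0.3,0],[-0.058,0.497,0.3,0],[-0.058,0.497,0.3,0],[-0.058,0.497,0.2,0],[-0.058,0.497,0.1,0],[-0.058,0.497,0.06,0],[-0.058,0.497,0.05,0]],
])

```text
clock: 22.4
tool_pos: [0.5195, 0.1106, 0.0721]
orientation: [180.0, -0.0, -83.3]
force: [0.5, 0.4, -0.4]
opening: 0.0355
gripper_force: 30.0
```

send_rows([
  [[0,0,-0.015,0],[0,0,-0.03,0],[0,0,-0.04,0],[0,0,-0.046,0],[0,0,-0.05,0],[0,0,-0.053,0],[0,0,-0.053,0]],
])

```text
clock: 23.28
tool_pos: [0.5197, 0.1112, 0.0623]
orientation: [-180.0, -0.0, -83.3]
force: [-2.2, -0.3, 4.4]
opening: 0.0358
gripper_force: 30.0
```

Set down. Release, retreat, and look for the tins.

send_rows([
  [[0,0,0,0],[0,0,0,0],[0,0,0,0],[0,0,0,0],[0,0,0.2,0],[0,0,0.5,0],[0,0,0.8,0],[-0.1,0.15,1,0],[-0.1,0.15,1,0],[-0.1,0.15,1,0]],
], jaw=1)

```text
clock: 24.52
tool_pos: [0.4991, 0.1411, 0.2614]
orientation: [180.0, 0.0, -83.3]
force: [-0.0, 0.3, -0.5]
opening: 0.0876
gripper_force: 0.0
```

```bash
cat > tins.py <<'E'
from h import *
def tins():
    im=ctrl.snapshot("wrist");c=cam("wrist");o=ctrl.get_obs();print(o["tool_pos"].round(4),o["orientation"].round(1))
    for d in ctrl.trace("tin0","wrist"):
        m=d["mask"]; print(round(d["conf"],2),d["bbox"],im[m].mean(0).round(),m.sum())
        hsv=cv2.cvtColor(im,cv2.COLOR_RGB2HSV)
        t=(m&(hsv[...,2]>175)&(hsv[...,1]<40)).astype('u1')
        cs,_=cv2.findContours(t,0,1)
        if cs and t.sum()>100:
            (x,y),r=cv2.minEnclosingCircle(max(cs,key=cv2.contourArea)); print("  top",x,y,r,plane(c,(y,x),.038).round(4))
    for d in ctrl.spot_point("tin0","wrist"): print(round(d["conf"],2),d["pixel"],plane(c,d["pixel"],0).round(4))
    return im,c
E
python3 - <<'E'
from tins import *
im,c=tins();cv2.imwrite("pics/w5.png",im[:,:,::-1])
E
```

```text
[0.4991 0.1407 0.2607] [179.9  -0.  -83.3]
0.76 [282.5, 332.4, 308.3, 363.9] [113. 110. 104.] 621
0.65 [369.7, 124.5, 403.2, 155.5] [182. 185. 180.] 961
  top 387.0308532714844 138.1419677734375 16.88960838317871 [0.4341 0.0455 0.038 ]
0.5 [277.3, 0.6, 332.5, 235.2] [150. 108.  75.] 10488
0.17 [284.0, 173.5, 319.2, 209.6] [54. 52. 50.] 1135
0.92 [143.5, 384.0] [0.4294 0.0494 0.    ]
0.64 [332.4, 296.7] [0.5087 0.3142 0.    ]
0.62 [179.7, 432.4] [0.3626 0.085  0.    ]
```

View pics/w5.png

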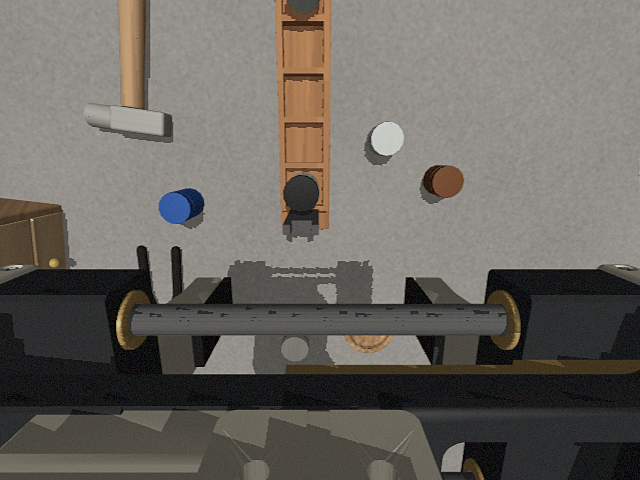

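Picture: tall jar lid at (301,192) in slot 4, squat at (303,5) in slot 0, slots 1-3 empty. The white tin at (387,138) is plain aluminium, so it's the target. The brown one at (443,181) and the blue one at (181,206) are look-alikes. The second pale tin at (295,348) lies in the gripper's shadow.

send_rows([
  [[-0.1,-0.15,0,0],[-0.2,-0.3,0,0],[-0.325,-0.475,0,0],[-0.325,-0.475,-0.2,0],[-0.325,-0.475,-0.5,0],[-0.325,-0.475,-0.5,0],[-0.325,-0.475,-0.5,0]],
], jaw=0.7)

```text
clock: 25.55
tool_pos: [0.4356, 0.0461, 0.163]
orientation: [-180.0, -0.0, -83.3]
force: [-0.2, -0.1, 0.5]
opening: 0.0614
gripper_force: 0.0
```

send_rows([
  [[0,0,-0.25,0],[0,0,-0.5,0],[0,0,-0.63,0],[0,0,-0.7,0],[0,0,-0.7,0]],
])

```text
clock: 26.18
tool_pos: [0.4373, 0.0473, 0.0233]
orientation: [-179.8, 0.0, -83.2]
force: [-1.7, -2.1, 4.2]
opening: 0.0612
gripper_force: 0.0
```

send_rows([
  [[0,0,0,0],[0,0,0,0],[0,0,0,0],[0,0,0,0],[0,0,0,0],[0,0,0,0]],
], jaw=0.36)

```text
clock: 26.92
tool_pos: [0.4359, 0.0468, 0.0227]
orientation: [-179.9, 0.0, -83.3]
force: [-0.3, 0.3, 8.3]
opening: 0.035
gripper_force: 30.0
```

A light 8 N contact shows up; the body's corner is probably just at the tall jar's lid. I'll lift straight up.

send_rows([
  [[0,0,0.03,0],[0,0,0.1,0],[0,0,0.25,0],[0,0,0.45,0],[0,0,0.45,0],[0,0,0.45,0]],
])

```text
clock: 27.68
tool_pos: [0.434, 0.0459, 0.1115]
orientation: [180.0, 0.0, -83.3]
force: [-0.1, -0.6, -1.4]
opening: 0.0353
gripper_force: 30.0
```

Run:
```python
from h import *
im=ctrl.snapshot("scene")
cv2.imwrite("pics/s2.png",cv2.resize(im[200:340,270:540,::-1],None,fx=2.9,fy=2.9,interpolation=cv2.INTER_CUBIC))
```

```text
(no output)
```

View pics/s2.png

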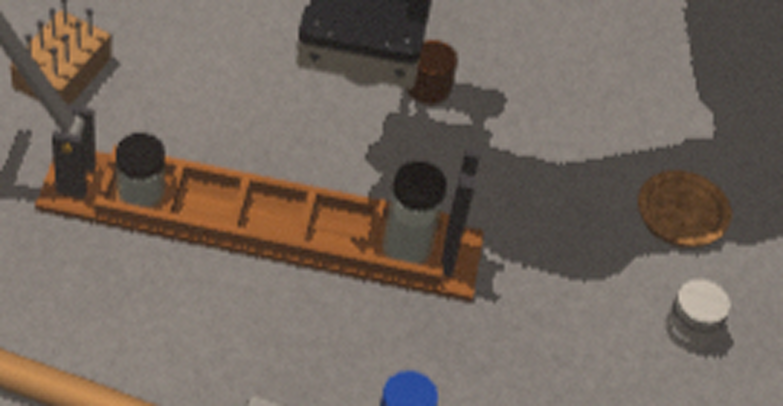

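Both jars stand upright: tall at (418,210), squat at (142,170). The second tin is at (700,315) next to the cork dish at (685,208). Now I'll place the held tin in slot 1.

send_rows([
  [[0.12,-0.1,0,0],[0.25,-0.2,0,0],[0.4,-0.33,0,0],[0.515,-0.419,0,0],[0.515,-0.419,0,0],[0.515,-0.419,0,0],[0.515,-0.419,-0.15,0],[0.515,-0.419,-0.3,0],[0.515,-0.419,-0.35,0],[0.515,-0.419,-0.37,0],[0.515,-0.419,-0.38,0],[0.515,-0.419,-0.38,0]],
])

```text
clock: 29.22
tool_pos: [0.5381, -0.0375, 0.0365]
orientation: [-179.9, 0.0, -83.3]
force: [1.1, -0.7, -0.7]
opening: 0.0353
gripper_force: 30.0
```

send_rows([
  [[0,0,-0.006,0],[0,0,-0.012,0],[0,0,-0.018,0],[0,0,-0.024,0],[0,0,-0.024,0]],
])

```text
clock: 29.85
tool_pos: [0.5375, -0.0377, 0.0309]
orientation: [180.0, -0.0, -83.3]
force: [0.3, 0.7, -1.0]
opening: 0.0351
gripper_force: 30.0
```

send_rows([
  [[0,0,-0.004,0],[0,0,-0.008,0],[0,0,-0.008,0]],
])

```text
clock: 30.22
tool_pos: [0.5376, -0.0378, 0.0307]
orientation: [-180.0, -0.0, -83.3]
force: [-5.8, 1.4, 14.4]
opening: 0.035
gripper_force: 30.0
```

send_rows([
  [[0,0,0,0],[0,0,0,0],[0,0,0,0],[0,0,0,0],[0,0,0.2,0],[0,0,0.5,0],[0,0,0.8,0],[0,0,1,0],[0,0.3,1,0],[0,0.6,1,0],[-0.05,0.9,1,0]],
], jaw=1)

```text
clock: 31.6
tool_pos: [0.5275, 0.1439, 0.2294]
orientation: [-180.0, 0.0, -83.3]
force: [1.3, 0.8, -0.3]
opening: 0.0873
gripper_force: 0.0
```

send_rows([
  [[-0.05,0.3,0,0],[-0.08,0.6,0,0],[-0.1,0.9,0,0],[-0.1,0.9,0,0]],
])

```text
clock: 32.1
tool_pos: [0.5069, 0.3259, 0.2284]
orientation: [180.0, -0.0, -83.1]
force: [0.1, -0.8, -0.4]
opening: 0.0875
gripper_force: 0.0
```

send_rows([
  [[0,0.2,0.1,0],[0,0.35,0.1,0],[0,0.35,0.1,0],[0,0.35,0.1,0]],
])

```text
clock: 32.6
tool_pos: [0.5075, 0.3915, 0.2489]
orientation: [180.0, -0.0, -83.3]
force: [0.1, -0.5, 0.2]
opening: 0.0879
gripper_force: 0.0
```

Run:
```python
from tins import *
im,c=tins();cv2.imwrite("pics/w6.png",im[:,:,::-1])
```

```text
[0.5076 0.3913 0.2491] [180.   -0.  -83.3]
0.6 [309.9, 135.9, 341.5, 167.3] [193. 197. 194.] 888
  top 324.30120849609375 149.45782470703125 16.868444442749023 [0.5097 0.316  0.038 ]
0.84 [152.7, 326.7] [0.5058 0.3187 0.    ]
```

View pics/w6.png

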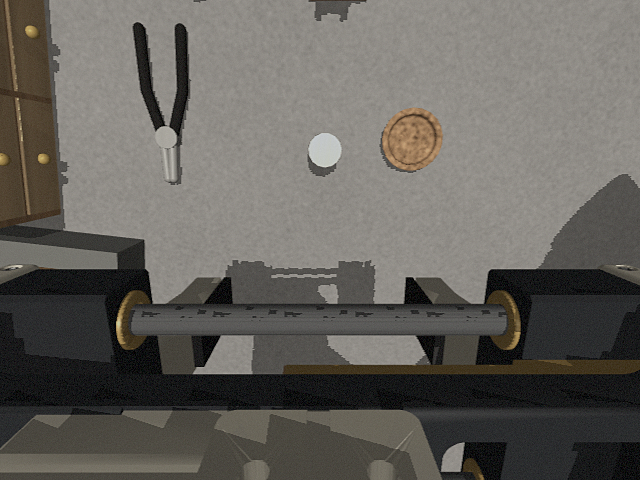

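The second tin is at px (324,149), pale aluminium and standing alone. The cork dish (412,140) and pliers (167,140) are clear of the fingers.

send_rows([
  [[0,-0.2,0,0],[0.01,-0.377,0,0],[0.01,-0.377,-0.2,0],[0.01,-0.377,-0.5,0],[0.01,-0.377,-0.5,0],[0.01,-0.377,-0.5,0]],
], jaw=0.7)

```text
clock: 33.5
tool_pos: [0.5107, 0.3173, 0.1515]
orientation: [-179.9, 0.0, -83.3]
force: [0.1, -0.1, 0.5]
opening: 0.0613
gripper_force: 0.0
```

send_rows([
  [[0,0,-0.25,0],[0,0,-0.45,0],[0,0,-0.58,0],[0,0,-0.63,0],[0,0,-0.63,0]],
])

```text
clock: 34.12
tool_pos: [0.5104, 0.3178, 0.0247]
orientation: [-179.9, 0.1, -83.3]
force: [0.3, 1.0, -0.7]
opening: 0.0612
gripper_force: 0.0
```

send_rows([
  [[0,0,0,0],[0,0,0,0],[0,0,0,0],[0,0,0,0],[0,0,0,0],[0,0,0,0]],
], jaw=0.36)

```text
clock: 34.88
tool_pos: [0.5098, 0.3171, 0.024]
orientation: [-180.0, 0.0, -83.3]
force: [-2.3, -1.0, 5.8]
opening: 0.0351
gripper_force: 30.0
```

send_rows([
  [[0,0,0.05,0],[0,0,0.2,0],[0,0,0.45,0],[0,0,0.75,0],[0,0,0.75,0],[0.01,-0.2,0.75,0],[0.03,-0.4,0.75,0],[0.05,-0.65,0.75,0],[0.054,-0.763,0.75,0],[0.054,-0.763,0.75,0]],
])

```text
clock: 36.12
tool_pos: [0.5202, 0.1629, 0.1732]
orientation: [180.0, -0.0, -83.4]
force: [-0.2, -0.0, -1.8]
opening: 0.0353
gripper_force: 30.0
```

send_rows([
  [[0.01,-0.2,0,0],[0.03,-0.4,0,0],[0.05,-0.65,0,0],[0.054,-0.763,0,0],[0.054,-0.763,0,0],[0.054,-0.763,0,0]],
])

```text
clock: 36.88
tool_pos: [0.5315, 0.0126, 0.1732]
orientation: [-180.0, 0.0, -83.3]
force: [-0.5, 0.2, -0.7]
opening: 0.035
gripper_force: 30.0
```

send_rows([
  [[0,0,-0.2,0],[0,-0.004,-0.4,0],[0,-0.004,-0.55,0],[0,-0.004,-0.64,0],[0,-0.004,-0.67,0],[0,-0.004,-0.685,0],[0,-0.004,-0.695,0],[0,-0.004,-0.702,0],[0,-0.004,-0.706,0],[0,-0.004,-0.71,0]],
])

```text
clock: 38.12
tool_pos: [0.5314, 0.0108, 0.0319]
orientation: [-180.0, -0.0, -83.3]
force: [-4.2, 1.5, 10.8]
opening: 0.0352
gripper_force: 30.0
```

send_rows([
  [[0,0,0,0],[0,0,0,0],[0,0,0,0],[0,0,0,0],[0,0,0.2,0],[0,0,0.5,0],[0,0.1,0.8,0],[0,0.3,1,0],[0,0.5,1,0],[0,0.5,1,0],[0,0.5,1,0]],
], jaw=1)

```text
clock: 39.5
tool_pos: [0.5308, 0.1108, 0.231]
orientation: [180.0, -0.0, -83.3]
force: [0.2, 0.2, 0.3]
opening: 0.0875
gripper_force: 0.0
```

Run:
```python
from tins import *
im,c=tins()
g=cv2.resize(im[0:300,220:420,::-1],None,fx=2,fy=2,interpolation=cv2.INTER_CUBIC)
s=ctrl.snapshot("scene"); S=cv2.resize(s[110:310,190:450,::-1],None,fx=1.5,fy=1.5)
out=np.zeros((600,800,3),'u1');out[:,:400]=g;out[:300,400:790]=S
cv2.imwrite("pics/c7.png",out)
p=ctrl.spot_point("strap_grip","scene");print(p[:2]);print(ctrl.spot_point("strap_pivot","scene")[:1])
e,d=ray(cam("scene"),p[0]["pixel"])
# intersect with tray plane x=-.04 for several
w=np.deg2rad(6.6);ux=np.array([np.cos(w),np.sin(w),0]);uy=np.array([-np.sin(w),np.cos(w),0]);o=np.array([.5312,.0118,0])
t=(-.04-(e-o)@ux)/(d@ux);P=e+t*d-o;y,z=P@uy+.15,P[2]-.066
print("grip tray y,z rel pivot",y,z,np.hypot(y,z),np.arctan2(z,y)-np.arctan2(.032,.26))
```

```text
[0.5309 0.1104 0.2309] [180.   -0.  -83.3]
0.96 [312.7, 105.1, 349.2, 143.3] [195. 199. 198.] 1091
  top 329.5 122.46969604492188 18.69666290283203 [0.5313 0.0092 0.038 ]
0.93 [310.9, 49.5, 346.5, 91.0] [179. 182. 183.] 1430
  top 329.0 66.69999694824219 20.324710845947266 [ 0.5381 -0.0408  0.038 ]
0.81 [451.1, 197.6, 499.3, 233.2] [89. 57. 36.] 1282
0.95 [211.1, 464.0] [0.3604 0.0853 0.    ]
0.89 [127.9, 331.0] [0.5281 0.0112 0.    ]
0.89 [77.0, 331.0] [ 0.5346 -0.04    0.    ]
[{'pixel': [139.6, 222.1], 'conf': 0.91}, {'pixel': [262.0, 429.9], 'conf': 0.27}]
[{'pixel': [248.4, 292.8], 'conf': 0.76}]
grip tray y,z rel pivot -0.14462210579347654 0.22204228300209067 0.26498741276694643 2.025642699676154
```

View pics/c7.png

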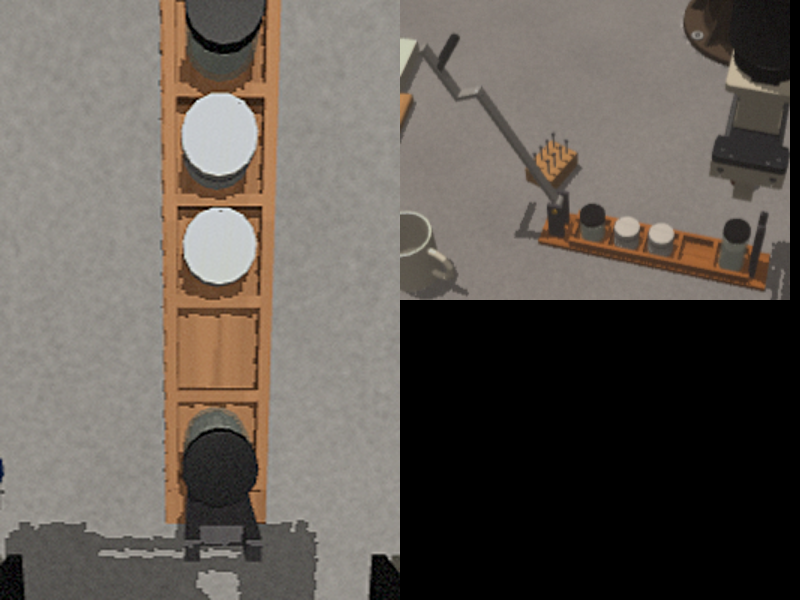

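All items are in their slots: squat jar (225,30), tins (219,135) and (219,245), tall jar (218,465). Slot 3 is free. The strap is at about 2.0 rad; I'll pin down the grip bar with the top camera too.

Run:
```python
from h import *
ctrl.snapshot("top");p=ctrl.spot_point("strap_grip","top");print(p[:2])
w=np.deg2rad(6.6);ux=np.array([np.cos(w),np.sin(w),0]);uy=np.array([-np.sin(w),np.cos(w),0]);o=np.array([.5312,.0118,0])
S=((ctrl.spot_point("strap_grip","scene") or [{"pixel":[139.6,222.1]}])[0])["pixel"]
obs=[("scene",(139.6,222.1)),("scene",S),("top",p[0]["pixel"])];print(S)
def pt(a,x=-.04): 
    b=a+np.arctan2(.032,.26); r=np.hypot(.26,.032); return o+ux*x+uy*(-.15+r*np.cos(b))+[0,0,.066+r*np.sin(b)]
r=least_squares(lambda q:np.concatenate([np.subtract(proj(cam(n),pt(q[0])),x) for n,x in obs]),[2.]);print(r.x,r.fun)
for a in np.append(r.x[0],[1.57,1,.5,.2,0]): print(a.round(3),pt(a,-.047).round(4))
```

```text
[{'pixel': [234.3, 433.3], 'conf': 0.91}]
[139.6, 222.1]
[2.03301631] [ 1.47534271  0.28636678  1.47534271  0.28636678  1.21680059 -0.69648871]
2.033 [ 0.5184 -0.2862  0.2844]
1.57 [ 0.5054 -0.1742  0.326 ]
1.0 [ 0.4887 -0.0298  0.3021]
0.5 [0.4773 0.0688 0.2187]
0.2 [0.4732 0.1042 0.149 ]
0.0 [0.4719 0.1157 0.098 ]
```

send_rows([
  [[0,0,0.2,-0.07],[0,0,0.45,-0.19],[0,0,0.75,-0.31],[0,0,0.75,-0.43],[0,0,0.75,-0.55],[0,0,0.75,-0.67],[0,0,0.75,-0.79],[0,0,0.75,-0.91],[-0.075,0,0.75,-1.0],[-0.075,0,0.75,-1.0]],
])

```text
clock: 41.2
tool_pos: [0.5158, 0.1107, 0.3818]
orientation: [180.0, 0.0, -169.2]
force: [-0.6, -0.6, 0.6]
opening: 0.0875
gripper_force: 0.0
```

send_rows([
  [[0,-0.25,0,-0.047],[0,-0.5,0,-0.047],[0,-0.75,0,-0.047],[0,-1,0,-0.047]],
])

```text
clock: 41.7
tool_pos: [0.5163, -0.0907, 0.3816]
orientation: [-180.0, 0.0, -173.1]
force: [0.5, 1.1, 0.7]
opening: 0.0876
gripper_force: 0.0
```

send_rows([
  [[0,-0.25,0,0],[0,-0.5,0,0],[0,-0.75,0,0],[0,-0.98,0,0],[0,-0.98,0,0],[0,-0.98,0,0]],
])

```text
clock: 42.45
tool_pos: [0.5163, -0.2854, 0.381]
orientation: [180.0, -0.0, -173.2]
force: [-0.3, 0.5, 0.1]
opening: 0.0875
gripper_force: 0.0
```

Run:
```python
from h import *
print(ctrl.get_obs())
im=ctrl.snapshot("scene")
cv2.imwrite("pics/s8.png",cv2.resize(im[20:300,150:480,::-1],None,fx=2,fy=2))
```

```text
{'clock': 42.45, 'joint_pos': array([-9.96163488e+00,  9.14911472e+00,  4.98437643e+00, -6.36997998e-03,
       -8.58651824e+01, -7.32769979e+01]), 'qvel': array([ 1.34072613e+00, -9.80599368e-01, -3.24135063e-01, -7.50876547e-02,
        1.30453205e-03, -5.78235141e-01]), 'tau': array([ -0.91807578, -43.37619066,  31.06003761,   7.43518174,
        -0.0623026 ,   0.07205632]), 'tool_pos': array([ 0.51625191, -0.28536607,  0.38101548]), 'orientation': array([ 1.79985306e+02, -2.68271945e-02, -1.73239090e+02]), 'force': array([-0.31948154,  0.48089939,  0.11908795]), 'moment': array([ 0.13815644, -0.17587041,  0.02708303]), 'gripper_force': 0.0, 'opening': 0.08750241818279189}
```

View pics/s8.png

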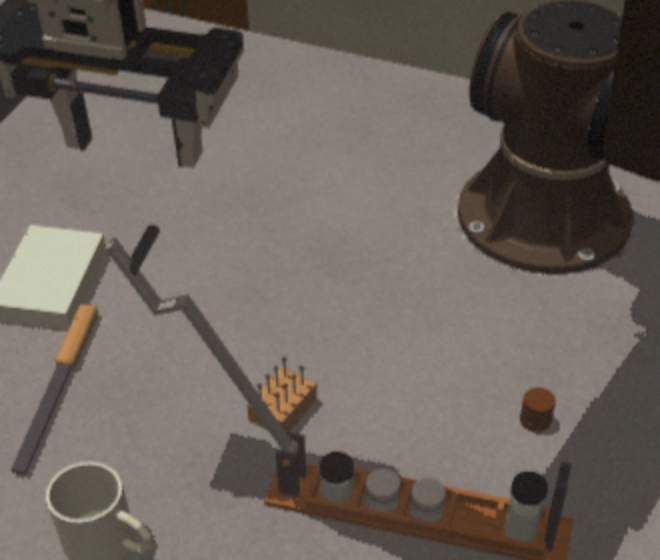

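The fingers straddle the bar (crop (145,248)) from above; I'll descend and grip it.

send_rows([
  [[0,0,-0.15,0],[0,0,-0.3,0],[0,0,-0.45,0],[0,0,-0.53,0],[0,0,-0.56,0],[0,0,-0.56,0]],
])

```text
clock: 43.25
tool_pos: [0.5166, -0.285, 0.27]
orientation: [-180.0, 0.0, -173.2]
force: [0.6, 0.2, 0.3]
opening: 0.0874
gripper_force: 0.0
```

send_rows([
  [[0,0,0,0],[0,0,0,0],[0,0,0,0],[0,0,0,0],[0,0,0,0],[0,0,0,0],[0,0,0,0],[0,0,0,0]],
], jaw=0.05)

```text
clock: 44.25
tool_pos: [0.5162, -0.2851, 0.2693]
orientation: [180.0, -0.0, -173.3]
force: [-0.3, 0.4, -0.5]
opening: 0.0135
gripper_force: 0.1
```

send_rows([
  [[0,0,0,0],[0,0,0,0],[0,0,0,0]],
])

```text
clock: 44.62
tool_pos: [0.5162, -0.2853, 0.2694]
orientation: [-180.0, 0.0, -173.3]
force: [0.2, -1.4, -0.3]
opening: 0.0108
gripper_force: 30.0
```

Run:
```python
from h import *
w=np.deg2rad(6.6);ux=np.array([np.cos(w),np.sin(w),0]);uy=np.array([-np.sin(w),np.cos(w),0])
def pt(a):
    b=a+np.arctan2(.032,.26); r=np.hypot(.26,.032); return uy*(r*np.cos(b))+[0,0,r*np.sin(b)]
# row increments (units of .2 m) per 0.08 rad step, calls of 10 rows
a=2.03
while a>0.01:
    n=[pt(max(a-.08*k,-.0))-pt(a) for k in range(1,9)]
    print(round(a,2),[[round(float(v)/.2,3) for v in q] for q in n]); a-=.64
```

```text
2.03 [[-0.01, 0.089, 0.054], [-0.021, 0.182, 0.101], [-0.032, 0.279, 0.14], [-0.044, 0.378, 0.171], [-0.056, 0.48, 0.194], [-0.067, 0.583, 0.209], [-0.079, 0.687, 0.215], [-0.091, 0.791, 0.213]]
1.39 [[-0.012, 0.104, -0.01], [-0.024, 0.206, -0.029], [-0.035, 0.307, -0.056], [-0.047, 0.405, -0.09], [-0.058, 0.5, -0.133], [-0.068, 0.591, -0.183], [-0.078, 0.678, -0.24], [-0.088, 0.761, -0.304]]
0.75 [[-0.009, 0.077, -0.071], [-0.017, 0.148, -0.147], [-0.025, 0.213, -0.229], [-0.031, 0.271, -0.316], [-0.037, 0.322, -0.407], [-0.042, 0.366, -0.502], [-0.046, 0.402, -0.601], [-0.05, 0.43, -0.701]]
0.11 [[-0.002, 0.02, -0.103], [-0.003, 0.025, -0.142], [-0.003, 0.025, -0.142], [-0.003, 0.025, -0.142], [-0.003, 0.025, -0.142], [-0.003, 0.025, -0.142], [-0.003, 0.025, -0.142], [-0.003, 0.025, -0.142]]
```

Gripped the bar. Now follow the arc.

send_rows([
  [[-0.01,0.09,0.054,0],[-0.021,0.182,0.1,0],[-0.032,0.28,0.14,0],[-0.044,0.378,0.17,0],[-0.056,0.48,0.194,0],[-0.067,0.583,0.209,0],[-0.079,0.687,0.215,0],[-0.091,0.79,0.213,0],[-0.091,0.79,0.213,0]],
])

```text
clock: 45.75
tool_pos: [0.498, -0.1249, 0.3124]
orientation: [179.9, 0.1, -173.1]
force: [-0.3, -0.5, 3.0]
opening: 0.011
gripper_force: 30.0
```

send_rows([
  [[-0.012,0.104,-0.01,0],[-0.024,0.206,-0.029,0],[-0.035,0.307,-0.056,0],[-0.047,0.405,-0.09,0],[-0.058,0.5,-0.133,0],[-0.068,0.59,-0.183,0],[-0.078,0.678,-0.24,0],[-0.088,0.76,-0.304,0],[-0.088,0.76,-0.304,0]],
])

```text
clock: 46.88
tool_pos: [0.4802, 0.0262, 0.2501]
orientation: [180.0, -0.0, -173.2]
force: [2.8, -0.4, -0.5]
opening: 0.0111
gripper_force: 30.0
```

send_rows([
  [[-0.009,0.077,-0.071,0],[-0.017,0.148,-0.147,0],[-0.025,0.213,-0.229,0],[-0.031,0.271,-0.316,0],[-0.037,0.322,-0.407,0],[-0.042,0.366,-0.502,0],[-0.046,0.402,-0.6,0],[-0.05,0.43,-0.7,0],[-0.05,0.43,-0.7,0]],
])

```text
clock: 48.0
tool_pos: [0.4702, 0.1112, 0.1093]
orientation: [-179.9, -0.1, -173.2]
force: [5.9, -2.4, -1.5]
opening: 0.0112
gripper_force: 30.0
```

send_rows([
  [[0,0.01,-0.05,0],[-0.001,0.018,-0.09,0],[-0.002,0.022,-0.12,0],[-0.003,0.025,-0.13,0],[-0.003,0.025,-0.135,0],[-0.003,0.025,-0.135,0]],
])

```text
clock: 48.75
tool_pos: [0.4699, 0.1154, 0.0849]
orientation: [-179.9, 0.0, -173.3]
force: [0.5, -6.3, 14.4]
opening: 0.0107
gripper_force: 30.0
```

send_rows([
  [[0,0,-0.01,0],[0,0,-0.015,0],[0,0,-0.015,0]],
])

```text
clock: 49.12
tool_pos: [0.4702, 0.1155, 0.0838]
orientation: [-180.0, 0.1, -173.2]
force: [-9.5, -6.5, 35.4]
opening: 0.0106
gripper_force: 30.0
```

Run:
```python
from h import *
im=ctrl.snapshot("scene");o=ctrl.get_obs();print(o["tool_pos"],o["force"])
for d in ctrl.spot_point("strap_grip","scene")[:2]:print(d)
o_=np.array([.5312,.0118,0]);w=np.deg2rad(6.6);ux=np.array([np.cos(w),np.sin(w),0]);uy=np.array([-np.sin(w),np.cos(w),0])
print(proj(cam("scene"),o_-.04*ux+.11*uy+[0,0,.098]))
cv2.imwrite("pics/s9.png",cv2.resize(im[180:340,260:480,::-1],None,fx=3,fy=3,interpolation=cv2.INTER_CUBIC))
```

```text
[0.47022389 0.115512   0.08386056] [-9.92647093 -6.1663966  36.01599122]
{'pixel': [244.8, 420.8], 'conf': 0.64}
(np.float64(245.02837948853502), np.float64(422.6702093128543))
```

View pics/s9.png

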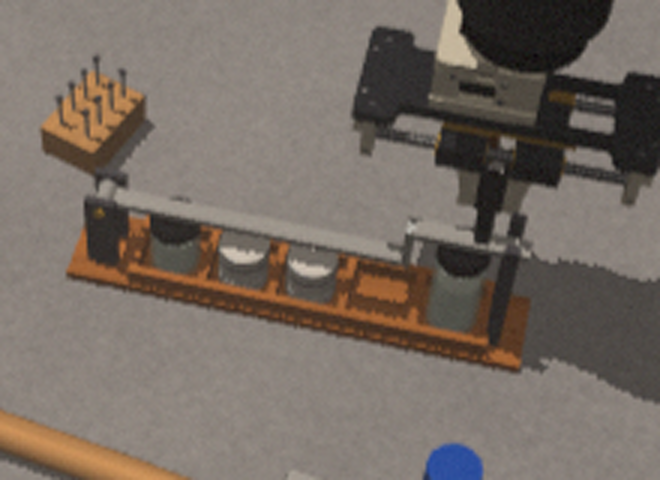

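The strap lies in the fork at (515,245), over the jars and tins, and presses against its stop. I'll relieve the load, release and lift clear.

send_rows([
  [[0,0,0.01,0],[0,0,0.012,0]],
])

```text
clock: 49.48
tool_pos: [0.47, 0.1154, 0.0845]
orientation: [-180.0, 0.1, -173.3]
force: [0.6, -6.0, 11.3]
opening: 0.0103
gripper_force: 30.0
```

send_rows([
  [[0,0,0,0],[0,0,0,0],[0,0,0,0],[0,0,0,0],[0,0,0,0],[0,0,0,0],[0,0,0.2,0],[0,0,0.5,0],[0,0,0.8,0],[-0.1,0,1,0],[-0.1,0,1,0]],
], jaw=1)

```text
clock: 50.85
tool_pos: [0.4505, 0.1165, 0.2872]
orientation: [179.8, 0.4, -173.2]
force: [0.4, 0.6, -0.7]
opening: 0.0877
gripper_force: 0.0
```

Run:
```python
from h import *
im=ctrl.snapshot("scene");o=ctrl.get_obs();print(o["clock"],o["tool_pos"],o["force"],o["opening"])
c=cam("scene")
o_=np.array([.5312,.0118,0]);w=np.deg2rad(6.6);ux=np.array([np.cos(w),np.sin(w),0]);uy=np.array([-np.sin(w),np.cos(w),0])
for d in ctrl.spot_point("strap_grip","scene")[:2]:print(d)
print(proj(c,o_-.04*ux+.11*uy+[0,0,.098]),proj(c,o_-.04*ux+.11*uy+[0,0,.108]))
cv2.imwrite("pics/s10.png",cv2.resize(im[180:340,260:480,::-1],None,fx=3,fy=3,interpolation=cv2.INTER_CUBIC))
```

```text
50.9 [0.44987832 0.11627743 0.28502873] [-1.09150851 -0.06675208  0.01723234] 0.0874130871088628
{'pixel': [245.5, 422.1], 'conf': 0.76}
(np.float64(245.02837948853502), np.float64(422.6702093128543)) (np.float64(241.92194925476522), np.float64(423.3397265791862))
```

View pics/s10.png

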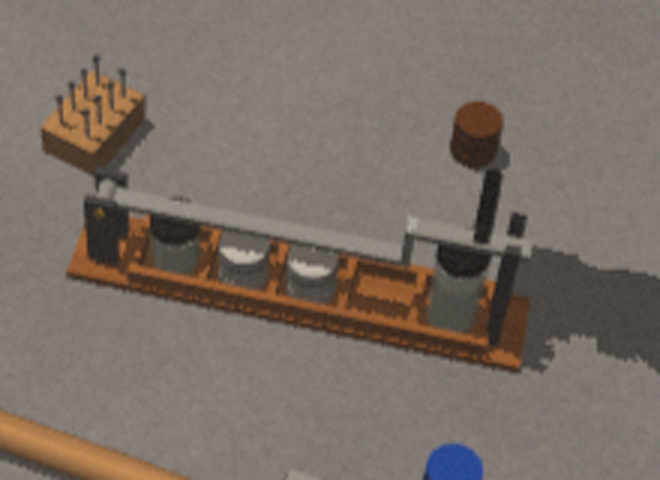

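The strap stayed closed. Its grip bar is within half a pixel of the closed position, all four items stand under it, and the robot is clear.

```bash
python3 -c "
from plant import ctrl
print(ctrl.close_job())"
```

```text
the job is handed in; nothing more can be done
None
```

I handed the job in at about 51 s with the jars swapped, both tins in slots 1 and 2 and the strap closed in its catch; `close_job` returned no verdict, and the jar grip stayed at the fixed 30 N (one brief contact of about 8 N, probably the gripper body on the tall jar's lid).

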